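Run a fingertip along a pill organiser's row of lids to shut them

ROBOT

A 7-joint arm with a two-finger parallel gripper is mounted at the origin on the work surface. World frame = base frame: x ahead of the robot, y to its left, z up, the work surface at z = 0. Lengths are in m, angles in rad, forces in N, time in s.
With the tool pointing down it reaches from about 0.4 to 0.875 m from the base axis. Payload 4.4 kg.
Tool frame: the origin (TCP) lies between the finger pads; the fingertips stand 14 mm ahead of it and the grasp point (between the pads) lies 5 mm behind it; z points along the fingers, y is the line along which they close (so a half turn about z gives the same grasp; the last joint's range is limited). The gripper opens to 85 mm and grips with 20 to 120 N. Pads are 22 mm wide; open, the fingers measure 114 mm over their backs; the gripper's body (76 mm by 85 mm) begins 54 mm behind the grasp point. The pads swing forward as they close: fully open they stand 13 mm farther back than shut.
Start: joints at [1.045, 0.628, 0.038, 1.517, -0.027, 0.996, -0.02], TCP at [0.288, -0.582, 0.245] pointing down, gripper open.
Joint ranges: [-3.06, 3.06], [-0.37, 2.12], [-1.25, 1.32], [0.18, 2.47], [-1.1, 4.24], [0.23, 1.98], [-2.94, 2.94]. Speed limits (rad/s): [2.57, 2.57, 3.14, 3.14, 3.14, 3.14, 3.14].

INTERFACE

Orientations are given as a unit quaternion [x, y, z, w].
In Python, from station import read_state, get_image, camera_params, job_done gives the robot as it stands.
- The arm moves only by the tool arm_command, never from a script. Its argument "series" is a list of rows, each a list of 7 numbers: the turn, a rotation vector about the tool's x, y, z in degrees, then the shift along the tool's x, y, z in mm, then the finger opening in mm, from 0 to 85.4. A call has 1 to 20 rows; each row is the pose to reach, as a shift and turn from the pose commanded when the call began, along the tool's axes at that moment; what a row does not reach only later rows make up. A row lasts 1/8 s, in which the tool goes at most 62.5 mm and 10.7 degrees, less where a joint would pass 70% of its speed; a pose out of reach is approached as far as the arm can. A call with a gripper value outside its range is refused whole. The fingers move at their own pace and stop on an object; the grip force is fixed at half the most. Time passes only in rows, so rows that repeat a pose let the fingers close. It gives the time, the measured TCP pose, the force, the opening and the grip force at its end, in the units of the state.
- read_state(): the state, without advancing time (a new reading comes with each control period).
- get_image(name): name is "scene" or "side" or "wrist"; returns the picture (384x512x3 uint8, blue, green, red); there is no depth.
- camera_params(name): a dict with "camera_matrix" (3x3 intrinsics, pixels), "T" (4x4, takes a point from camera to world coordinates). Camera axes: x right, y down, z forward; pixel columns grow to the right and rows downward; lengths in m; the calibration is good to about 2 mm. A picture is of the moment at which its call begins: read the wrist's pose just before it. camera_params takes no time and is no camera call; for the wrist camera it gives the pose at the moment of the call.
- job_done(): hands the job in; it is judged then, once.
The state is a dict: "time": time; "qpos": joint angles; "joint_vel": joint speeds; "joint_efforts": joint torques, N m; "tool_pos": TCP position; "eef_rot": TCP orientation; "force": force on the tool from outside, world axes, zero at the start; "wrist_torque": the same for the moment, N m; "width": opening from 0.0 (shut) to 1.0 (fully open); "grip_force": force on a finger pad.
Only numpy, scipy, OpenCV 4.12 (cv2) and the standard library are available. Lean on these libraries where they do the work, as an engineer would, in place of code of your own. Each camera call takes 0.05 s, during which the arm holds its last target. There are 200 camera calls.

TASK

The first pocket of each day in the weekly pill organiser has just been filled, and that row of seven lids still stands half open. Run the fingertips lightly along the row, from the red strip to the violet one (that is, coming from the hinge side), so that lid after lid is pressed down shut. Pick nothing up, use only the fingers, do not shove or tip the organiser, and leave the bottles, the carton and the cup beside it where they stand.

Things in the scene. Friction and masses are not known exactly. Their poses are not given: they have to be found in the camera images.
- organiser: pill organiser, 0.55 kg, loose: white tray 134 (x) by 245 mm (y), walls 20 mm high, with 7 strips 33 mm apart along y: red (y = +99 mm), orange, yellow, green, light blue, dark blue, violet (y = -99). Each has 4 pockets 30 mm apart along x; lids at x = -15, 15, 45 are shut, the row at x = -45 mm stands open. Top faces of shut lids: 35.5 mm above the counter. Origin: centre of underside, z up
- lid1 (a joint): hinge of the open red lid, rad: 0 shut flat, grows as it opens (1.57 upright, stop at 1.9). Plate 28 (x) by 29 (y) by 2.5 mm. Hinge line along the organiser's x, centre at x = -45, y = 113, z = 33 mm, on the lid's +y side (towards the red end); free edge on its -y side. It stays where left; 0.006 N m moves it.
- lid2 (a joint): hinge of the open orange lid, rad: 0 shut flat, grows as it opens (1.57 upright, stop at 1.9). Plate 28 (x) by 29 (y) by 2.5 mm. Hinge line along the organiser's x, centre at x = -45, y = 80, z = 33 mm, on the lid's +y side (towards the red end); free edge on its -y side. It stays where left; 0.006 N m moves it.
- lid3 (a joint): hinge of the open yellow lid, rad: 0 shut flat, grows as it opens (1.57 upright, stop at 1.9). Plate 28 (x) by 29 (y) by 2.5 mm. Hinge line along the organiser's x, centre at x = -45, y = 47, z = 33 mm, on the lid's +y side (towards the red end); free edge on its -y side. It stays where left; 0.006 N m moves it.
- lid4 (a joint): hinge of the open green lid, rad: 0 shut flat, grows as it opens (1.57 upright, stop at 1.9). Plate 28 (x) by 29 (y) by 2.5 mm. Hinge line along the organiser's x, centre at x = -45, y = 14, z = 33 mm, on the lid's +y side (towards the red end); free edge on its -y side. It stays where left; 0.006 N m moves it.
- lid5 (a joint): hinge of the open light blue lid, rad: 0 shut flat, grows as it opens (1.57 upright, stop at 1.9). Plate 28 (x) by 29 (y) by 2.5 mm. Hinge line along the organiser's x, centre at x = -45, y = -19, z = 33 mm, on the lid's +y side (towards the red end); free edge on its -y side. It stays where left; 0.006 N m moves it.
- lid6 (a joint): hinge of the open dark blue lid, rad: 0 shut flat, grows as it opens (1.57 upright, stop at 1.9). Plate 28 (x) by 29 (y) by 2.5 mm. Hinge line along the organiser's x, centre at x = -45, y = -52, z = 33 mm, on the lid's +y side (towards the red end); free edge on its -y side. It stays where left; 0.006 N m moves it.
- lid7 (a joint): hinge of the open violet lid, rad: 0 shut flat, grows as it opens (1.57 upright, stop at 1.9). Plate 28 (x) by 29 (y) by 2.5 mm. Hinge line along the organiser's x, centre at x = -45, y = -85, z = 33 mm, on the lid's +y side (towards the red end); free edge on its -y side. It stays where left; 0.006 N m moves it.
- lid1_edge (a point): middle of the free edge of the red lid, on its top face
- lid2_edge (a point): middle of the free edge of the orange lid, on its top face
- lid3_edge (a point): middle of the free edge of the yellow lid, on its top face
- lid4_edge (a point): middle of the free edge of the green lid, on its top face
- lid5_edge (a point): middle of the free edge of the light blue lid, on its top face
- lid6_edge (a point): middle of the free edge of the dark blue lid, on its top face
- lid7_edge (a point): middle of the free edge of the violet lid, on its top face
- amber_bottle: brown bottle with black cap, diameter 48 mm, height 88 mm, to be left alone; origin: centre of its underside
- white_bottle: small white bottle with blue cap and green label, diameter 42 mm, height 78 mm, to be left alone; origin: centre of its underside
- carton: white carton with a blue band, lying flat, 62 (x) x 85 (y) x 36 mm high, to be left alone; origin: centre of its underside
- measuring_cup: grey cup, diameter 56 mm, height 50 mm, to be left alone; origin: centre of its underside

How it is judged:
By the outcome, as a careful person would: the job done as asked, in the order asked, and still so for the second after the job is handed in, with the robot touching nothing.
It also fails if it takes over 40 s, if anything falls off the work surface, if the arm or the gripper's body presses on something with over 40 N, if the wrist force passes 120 N, or if a joint passes its speed limit or range.

## Working session

There is one attempt and no reset: what is moved stays moved. The work goes in short steps, Python scripts to look and compute and a tool call to move; the robot and the scene stay as the last step left them, time stands still between calls to the robot, and variables do not carry over. Pictures are saved under pics/ and viewed, at most 10 in all, crops included, and the job is handed in when it is done.

Besides the shell and the picture viewer there is one more tool, called as name([rows], argument=value, ...), one row to a line, values as JSON. arm_command: Moves the arm, as the interface text tells. Its arguments: {"type":"object","properties":{"series":{"type":"array","items":{"type":"array","items":{"type":"number"}}}},"required":["series"]}

```bash
mkdir -p pics
python3 - <<'E'
from station import *
import cv2,numpy as np
s=read_state();print({k:np.round(s[k],3) for k in s})
a=get_image("scene");b=get_image("side")
cv2.imwrite("pics/scene.png",a);cv2.imwrite("pics/side.png",b)
for n in("scene","side"):
  p=camera_params(n);print(np.round(p["camera_matrix"],1).tolist(),np.round(p["T"],3).tolist())
E
```

```text
{'time': np.float64(0.0), 'qpos': array([ 1.045,  0.629,  0.038,  1.518, -0.027,  0.996, -0.02 ]), 'joint_vel': array([-0.   , -0.   , -0.001, -0.   , -0.001, -0.001, -0.002]), 'joint_efforts': array([ 0.0000e+00, -5.6340e+01,  1.2260e+00, -1.9344e+01,  1.1000e-02,
        1.1000e-02,  0.0000e+00]), 'tool_pos': array([ 0.288, -0.582,  0.244]), 'eef_rot': array([ 0.974,  0.228, -0.   , -0.001]), 'force': array([-0.361,  0.26 ,  0.727]), 'wrist_torque': array([-0.034, -0.04 , -0.047]), 'grip_force': np.float64(0.0), 'width': np.float64(1.0)}
[[459.4, 0.0, 259.7], [0.0, 459.4, 191.0], [0.0, 0.0, 1.0]] [[-0.763, 0.45, -0.464, 1.029], [0.646, 0.552, -0.527, 0.554], [0.019, -0.702, -0.712, 0.754], [0.0, 0.0, 0.0, 1.0]]
[[398.5, 0.0, 260.8], [0.0, 398.5, 193.3], [0.0, 0.0, 1.0]] [[0.992, -0.093, 0.09, 0.512], [-0.129, -0.741, 0.659, -0.518], [0.006, -0.665, -0.746, 0.636], [0.0, 0.0, 0.0, 1.0]]
```

View pics/scene.png

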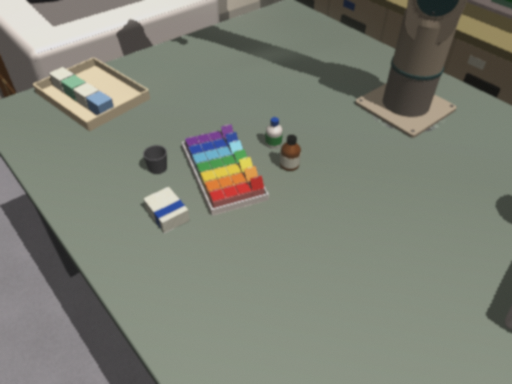

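View pics/side.png

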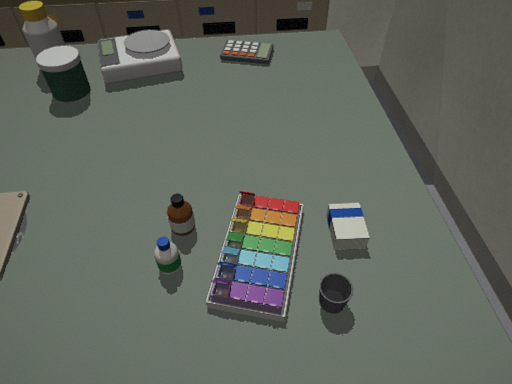

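The scene view shows the organiser at around (225,165), with the bottles at (275,132) and (290,155), the cup at (156,160) and the carton at (166,208). In the side view the open row is the left column, x≈222–247, next to the amber bottle (180,215) and the white bottle (168,255). Next I'll measure.

```bash
cat > h.py <<'E'
import cv2,numpy as np
from station import *
def ray(n,uv,z,p=None):
    p=p or camera_params(n);K,T=p["camera_matrix"],np.array(p["T"])
    d=T[:3,:3]@np.linalg.inv(K)@np.array([uv[0],uv[1],1.]);o=T[:3,3]
    return o+d*(z-o[2])/d[2]
def proj(n,P,p=None):
    p=p or camera_params(n);K,T=p["camera_matrix"],np.linalg.inv(p["T"])
    q=K@(T[:3,:3]@np.array(P).T+T[:3,3:4]);return (q[:2]/q[2]).T
HUE=dict(red=(0,0,5),orange=(1,8,16),yellow=(2,22,33),green=(3,45,75),lblue=(4,88,102),dblue=(5,106,122),violet=(6,135,160))
E
python3 - <<'E'
from h import *
a=cv2.imread("pics/side.png");hsv=cv2.cvtColor(a,cv2.COLOR_BGR2HSV)
roi=np.zeros(a.shape[:2],np.uint8);roi[185:325,205:308]=1
L=[];W=[]
for n,(k,lo,hi) in HUE.items():
    m=cv2.inRange(hsv,(lo,110,120),(hi,255,255))*roi
    if k==0:m|=cv2.inRange(hsv,(172,110,120),(180,255,255))*roi
    c=max(cv2.findContours(m,0,1)[0],key=cv2.contourArea)
    r=cv2.minAreaRect(c);w=ray("side",r[0],.0355)
    print(n,np.round(r[0],1),np.round(r[1],1),cv2.boundingRect(c),np.round(w,4))
    L.append((15,99-33*k));W.append(w[:2])
L=np.array(L)/1000;W=np.array(W)
mw,ml=W.mean(0),L.mean(0);U,_,V=np.linalg.svd((L-ml).T@(W-mw));R=V.T@np.diag([1,np.linalg.det(V.T@U.T)])@U.T
t=mw-R@ml;print("origin",t,"yaw",np.degrees(np.arctan2(R[1,0],R[0,0])),"res mm",np.round(1e3*(W-(L@R.T+t)),1).tolist())
# tray white-wall corners predicted, both views
C=np.array([[-67,122.5],[67,122.5],[67,-122.5],[-67,-122.5]])/1000
P=np.c_[C@R.T+t,[.02]*4]
for n in("side","scene"):
    im=cv2.imread(f"pics/{n}.png");q=proj(n,P)
    x0,y0=(150,180) if n=="side" else (140,110);f=3.5 
    im=cv2.resize(im[y0:y0+150,x0:x0+220],None,fx=f,fy=f,interpolation=2)
    cv2.polylines(im,[np.int32((q-[x0,y0])*f)],True,(255,255,255),1)
    cv2.imwrite(f"pics/{n}_c.png",im)
E
```

```text
red [276.2 203.9] [44.7 11.2] (254, 196, 45, 17) [ 0.6112 -0.0198  0.0355]
orange [282.4 218. ] [27.8 12.3] (269, 211, 29, 16) [ 0.6176 -0.0562  0.0355]
yellow [270.4 230.2] [47.5 13.1] (246, 221, 49, 20) [ 0.5906 -0.0819  0.0355]
green [234.6 236.4] [14.5  7.2] (227, 233, 16, 9) [ 0.5232 -0.0877  0.0355]
lblue [230.9 250.2] [15.6  5.8] (223, 247, 17, 8) [ 0.5141 -0.117   0.0355]
dblue [277.2 279.4] [16.9 15. ] (268, 271, 19, 18) [ 0.5871 -0.1854  0.0355]
violet [273.9 297.3] [15.8 15.1] (266, 290, 17, 17) [ 0.5767 -0.2172  0.0355]
origin [ 0.55987629 -0.10537297] yaw -15.235194524112968 res mm [[10.8, -6.0], [25.9, -10.6], [7.6, -4.4], [-51.1, 21.6], [-51.6, 24.2], [30.1, -12.4], [28.4, -12.4]]
```

View pics/side_c.png

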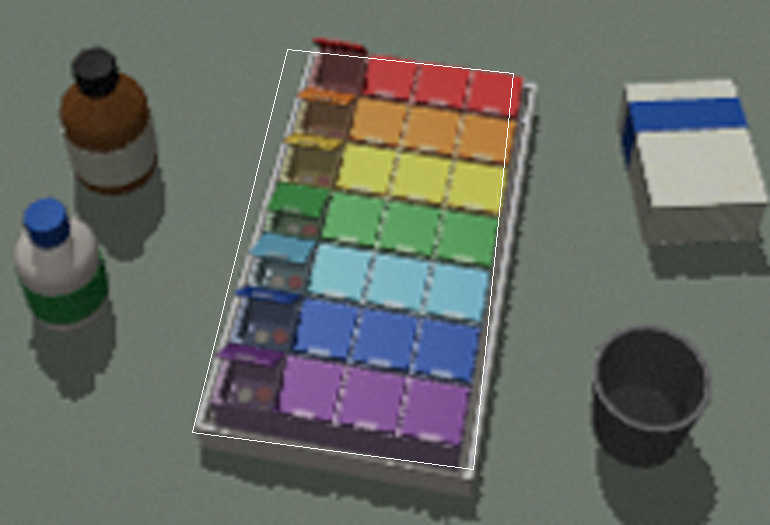

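View pics/scene_c.png

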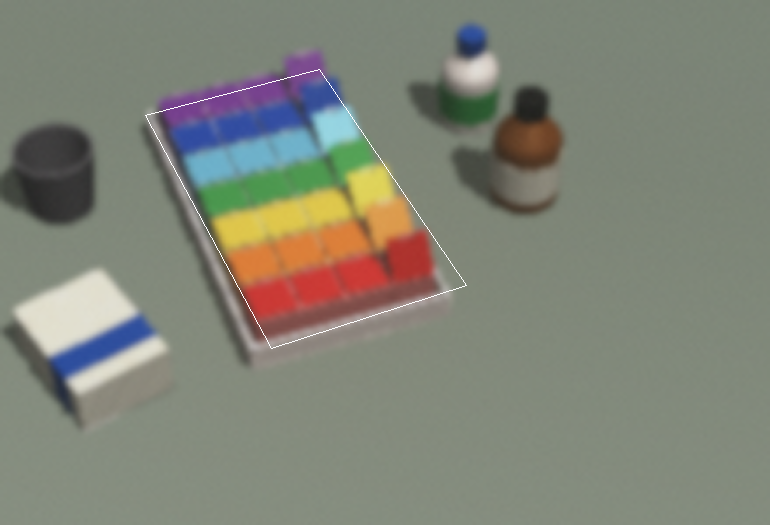

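The fit mixed in open-lid pixels, so the outline is off. In the side crop, the shut lids lie right of the line from (254,196) to (230,294). I'll restrict the mask to that side and refit.

Run:
```python
from h import *
from scipy.spatial.transform import Rotation
a=cv2.imread("pics/side.png");hsv=cv2.cvtColor(a,cv2.COLOR_BGR2HSV)
roi=np.zeros(a.shape[:2],np.uint8);cv2.fillPoly(roi,[np.array([[255,192],[308,192],[290,318],[225,318]])],1)
L=[];W=[]
for n,(k,lo,hi) in HUE.items():
    m=cv2.inRange(hsv,(lo,90,110),(hi,255,255))*roi
    if k==0:m|=cv2.inRange(hsv,(170,90,110),(180,255,255))*roi
    m=cv2.morphologyEx(m,cv2.MORPH_OPEN,np.ones((3,3)))
    pts=cv2.findNonZero(m)
    w=np.array([ray("side",p,.0355)[:2] for p in pts[:,0]])
    r=cv2.minAreaRect((w*1000).astype(np.float32))
    print(n,len(pts),np.round(r[0],1),np.round(r[1],1))
    L.append((15,99-33*k));W.append(np.array(r[0])/1000)
L=np.array(L)/1000;W=np.array(W)
mw,ml=W.mean(0),L.mean(0)
d=np.polyfit(L[:,1],W,1)[0];print("scale",np.hypot(*d))
th=np.arctan2(-d[0],d[1]);R=np.array([[np.cos(th),-np.sin(th)],[np.sin(th),np.cos(th)]])
t=mw-R@ml;print("origin",t,"yaw",np.degrees(th),"res mm",np.round(1e3*(W-(L@R.T+t)),1).tolist())
np.savez("org.npz",R=R,t=t,th=th)
for n,px in dict(amber=(95,182),white=(65,318)).items():
    w=ray("side",(150+px[0]/3.5,180+px[1]/3.5),0);print(n,w,"local",(w[:2]-t)@R)
C=np.array([[-67,122.5],[67,122.5],[67,-122.5],[-67,-122.5]])/1000
P=np.c_[C@R.T+t,[.02]*4]
out=[]
D=np.array([[x+s*14.0,99-33*k+v] for x in(-15,15,45) for k in range(7) for s,v in((-1,-14.5),(1,-14.5),(1,14.5),(-1,14.5))])/1000
D=np.c_[D@R.T+t,[.0355]*len(D)]
for n in("side","scene"):
    im=cv2.imread(f"pics/{n}.png")
    x0,y0=(200,180) if n=="side" else (165,110);f=4
    im=cv2.resize(im[y0:y0+150,x0:x0+110],None,fx=f*.9,fy=f*.9,interpolation=2);g=f*.9
    cv2.polylines(im,[np.int32((proj(n,P)-[x0,y0])*g)],True,(255,255,255),1)
    for q in ((proj(n,D)-[x0,y0])*g).reshape(-1,4,2):cv2.polylines(im,[np.int32(q)],True,(0,0,0),1)
    out.append(im)
cv2.imwrite("pics/c2.png",np.hstack(out))
s=read_state();Rt=Rotation.from_quat(s["eef_rot"]).as_matrix();print("tool axes",np.round(Rt,3).tolist())
for l in((-45,140),(-45,-115)):print(l,R@np.array(l)/1e3+t, np.hypot(*(R@np.array(l)/1e3+t)))
```

```text
red 494 [611.  -19.2] [29.7 89.4]
orange 168 [619.5 -56.3] [27.9 47.5]
yellow 590 [590.3 -81.4] [30.7 89.2]
green 540 [ 579.2 -113.1] [28.6 87.5]
lblue 267 [ 589.8 -152.4] [27.2 42.9]
dblue 704 [ 559.6 -175.5] [29.  86.9]Traceback (most recent call last):
  File "<stdin>", line 11, in <module>
  File "h.py", line 4, in ray
    p=p or camera_params(n);K,T=p["camera_matrix"],np.array(p["T"])
           ~~~~~~~~~~~~~^^^
ValueError: time passes only in moves, steps and waits
```

```bash
sed -i 's/^from station import \*/from station import *\nfrom functools import lru_cache\n_cp=camera_params\ncp=lru_cache(None)(lambda n:_cp(n))/; s/p or camera_params(n)/p or cp(n)/; s/(1,8,16)/(1,7,21)/; s/(4,88,102)/(4,82,105)/' h.py
python3 - <<'E'
from h import *
from scipy.spatial.transform import Rotation
a=cv2.imread("pics/side.png");hsv=cv2.cvtColor(a,cv2.COLOR_BGR2HSV)
roi=np.zeros(a.shape[:2],np.uint8);cv2.fillPoly(roi,[np.array([[255,192],[308,192],[290,318],[225,318]])],1)
L=[];W=[]
for n,(k,lo,hi) in HUE.items():
    m=cv2.inRange(hsv,(lo,90,110),(hi,255,255))*roi
    if k==0:m|=cv2.inRange(hsv,(170,90,110),(180,255,255))*roi
    m=cv2.morphologyEx(m,cv2.MORPH_OPEN,np.ones((3,3)))
    pts=cv2.findNonZero(m)
    w=np.array([ray("side",p,.0355)[:2] for p in pts[:,0]])
    r=cv2.minAreaRect((w*1000).astype(np.float32))
    print(n,len(pts),np.round(r[0],1),np.round(r[1],1))
    if max(r[1])>80:L.append((15,99-33*k));W.append(np.array(r[0])/1000)
L=np.array(L)/1000;W=np.array(W)
mw,ml=W.mean(0),L.mean(0)
d=np.polyfit(L[:,1],W,1)[0];print("scale",np.hypot(*d))
th=np.arctan2(-d[0],d[1]);R=np.array([[np.cos(th),-np.sin(th)],[np.sin(th),np.cos(th)]])
t=mw-R@ml;print("origin",t,"yaw",np.degrees(th),"res mm",np.round(1e3*(W-(L@R.T+t)),1).tolist())
np.savez("org.npz",R=R,t=t,th=th)
for n,px in dict(amber=(110,182),white=(65,312)).items():
    w=ray("side",(150+px[0]/3.5,180+px[1]/3.5),0);print(n,w,"local",(w[:2]-t)@R)
C=np.array([[-67,122.5],[67,122.5],[67,-122.5],[-67,-122.5]])/1000
P=np.c_[C@R.T+t,[.02]*4]
out=[]
D=np.array([[x+s*14.0,99-33*k+v] for x in(-15,15,45) for k in range(7) for s,v in((-1,-14.5),(1,-14.5),(1,14.5),(-1,14.5))])/1000
D=np.c_[D@R.T+t,[.0355]*len(D)]
for n in("side","scene"):
    im=cv2.imread(f"pics/{n}.png")
    x0,y0=(200,180) if n=="side" else (165,110);g=3.6
    im=cv2.resize(im[y0:y0+150,x0:x0+110],None,fx=g,fy=g,interpolation=2)
    cv2.polylines(im,[np.int32((proj(n,P)-[x0,y0])*g)],True,(255,255,255),1)
    for q in ((proj(n,D)-[x0,y0])*g).reshape(-1,4,2):cv2.polylines(im,[np.int32(q)],True,(0,0,0),1)
    out.append(im)
cv2.imwrite("pics/c2.png",np.hstack(out))
s=read_state();Rt=Rotation.from_quat(s["eef_rot"]).as_matrix();print("tool axes",np.round(Rt,3).tolist())
for l in((-45,140),(-45,-115)):print(l,R@np.array(l)/1e3+t, np.hypot(*(R@np.array(l)/1e3+t)))
E
```

```text
red 494 [611.  -19.2] [29.7 89.4]
orange 558 [600.5 -50.5] [31.3 88.8]
yellow 590 [590.3 -81.4] [30.7 89.2]
green 540 [ 579.2 -113.1] [28.6 87.5]
lblue 267 [ 589.8 -152.4] [27.2 42.9]
dblue 704 [ 559.6 -175.5] [29.  86.9]
violet 701 [ 549.1 -207. ] [28.3 85. ]
scale 0.9980233444451405
origin [ 0.5656624  -0.10834945] yaw -18.197372819026533 res mm [[0.1, -0.3], [0.0, -0.2], [0.1, 0.2], [-0.7, -0.1], [0.3, 0.3], [0.1, 0.1]]
amber [ 0.42122903 -0.03862236  0.        ] local [-0.15898491  0.02113449]
white [ 0.39818357 -0.11990562  0.        ] local [-0.15549372 -0.0632804 ]
tool axes [[0.896, 0.444, -0.001], [0.444, -0.896, 0.002], [0.0, -0.002, -1.0]]
(-45, 140) [0.56663381 0.03870175] 0.5679539566414168
(-45, -115) [ 0.48699951 -0.20354477] 0.5278247787143712
```

View pics/c2.png

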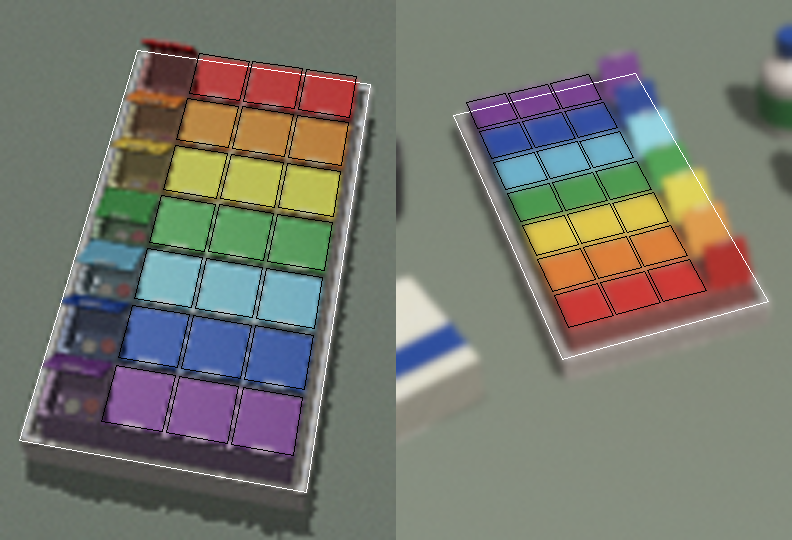

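The refit is good: residuals under 1 mm, scale 0.998, and the outline matches in both views. The organiser is at (0.566,-0.108), yaw -18.2°, with both bottles clear of the row. I'll shut the fingers and move above the red end.

arm_command([
  [0, 0, 2, 16, -13, 0, 0],
  [0, 0, 6, 53, -44, 0, 0],
  [0, 0, 10, 96, -79, 0, 0],
  [0, 0, 15, 144, -119, 0, 0],
  [0, 0, 20, 192, -158, 0, 0],
  [0, 0, 25, 240, -198, 0, 0],
  [0, 0, 30, 288, -237, 0, 0],
  [0, 0, 35, 335, -277, 10, 0],
  [0, 0, 40, 383, -316, 25, 0],
  [0, 0, 44.5, 431, -356, 45, 0],
  [0, 0, 44.5, 474, -391, 65, 0],
  [0, 0, 44.5, 506, -418, 80, 0],
  [0, 0, 44.5, 527, -435, 90, 0],
  [0, 0, 44.5, 532, -439, 95, 0],
  [0, 0, 44.5, 532, -439, 95, 0],
])

```text
time: 1.98
tool_pos: [0.5698, 0.0461, 0.1499]
eef_rot: [0.987, -0.158, -0.001, 0.001]
force: [-0.5, -0.1, 0.3]
width: -0.005
grip_force: 0.0
```

```bash
cat > st.py <<'E'
from h import *
from scipy.spatial.transform import Rotation
def st():
    o=np.load("org.npz");s=read_state();p=s["tool_pos"]
    Rt=Rotation.from_quat(s["eef_rot"]).as_matrix()
    print("t",s["time"],"local mm",np.round((p[:2]-o["t"])@o["R"]*1e3,1),"z",round(p[2]*1e3,1),"F",np.round(s["force"],1),"toolx local deg",np.degrees(np.arctan2(Rt[1,0],Rt[0,0])-o["th"]),"zaxis",np.round(Rt[:,2],3),"w",s["width"])
E
python3 - <<'E'
from st import *
st()
a=get_image("side");b=get_image("scene")
f=3.6
cv2.imwrite("pics/m1.png",np.hstack([cv2.resize(a[130:280,190:300],None,fx=f,fy=f,interpolation=2),cv2.resize(b[90:240,180:290],None,fx=f,fy=f,interpolation=2)]))
E
```

```text
t 1.975 local mm [-44.3 148. ] z 149.9 F [-0.5 -0.1  0.3] toolx local deg 0.016433322108754898 zaxis [-0.001 -0.001 -1.   ] w -0.004689213064352474
```

View pics/m1.png

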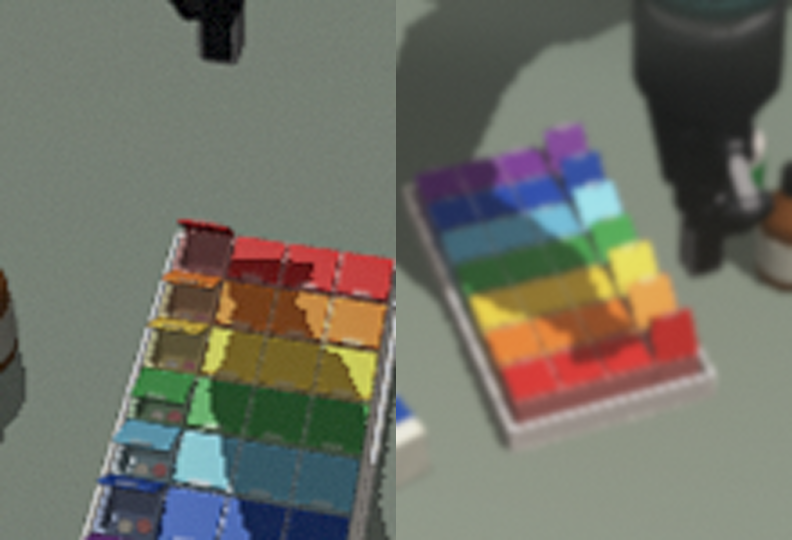

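Run:
```python
from st import *
o=np.load("org.npz");R,t=o["R"],o["t"]
s=read_state();p=s["tool_pos"]
for zo in(14,1):
  P=[[*(R@np.array([a,b])+p[:2]),p[2]-zo/1e3] for a in(-.011,.011) for b in(-.0145,0,.0145)]
  for n,x0,y0 in(("side",190,130),("scene",180,90)):print(zo,n,np.round((proj(n,P)-[x0,y0])*3.6).astype(int).tolist())
# candidates: lid free-edge projections in c2 crop (side 200,180 / scene 165,110), for angles
for k in range(7):
  r=[]
  for th in(60,75,90,105):
    th=np.radians(th);y=113-33*k-29*np.cos(th)+2.5*np.sin(th);z=33+29*np.sin(th)+2.5*np.cos(th)
    P=[[*(R@np.array([-.045,y/1e3])+t),z/1e3]]
    r.append([((proj(n,P)[0]-c)*3.6).astype(int).tolist() for n,c in(("side",(200,180)),("scene",(165,110)))])
  print(k+1,r)
```

```text
14 side [[193, 70], [199, 52], [205, 34], [235, 75], [241, 57], [246, 39]]
14 scene [[312, 247], [322, 263], [332, 279], [276, 256], [286, 272], [296, 289]]
1 side [[193, 51], [199, 33], [205, 15], [235, 56], [240, 38], [246, 20]]
1 scene [[313, 229], [323, 246], [333, 262], [276, 239], [286, 255], [296, 272]]
1 [[[165, 37], [327, 241]], [[168, 25], [331, 246]], [[171, 14], [336, 254]], [[174, 7], [341, 264]]]
2 [[[152, 83], [307, 207]], [[155, 70], [312, 212]], [[158, 59], [316, 219]], [[161, 51], [320, 229]]]
3 [[[138, 131], [288, 174]], [[141, 118], [293, 179]], [[144, 106], [297, 186]], [[148, 97], [301, 195]]]
4 [[[123, 183], [270, 143]], [[126, 168], [274, 147]], [[130, 156], [278, 154]], [[133, 147], [282, 163]]]
5 [[[107, 237], [253, 112]], [[111, 222], [257, 116]], [[114, 209], [261, 123]], [[118, 199], [265, 132]]]
6 [[[91, 295], [236, 83]], [[94, 279], [240, 87]], [[98, 266], [244, 93]], [[102, 254], [247, 102]]]
7 [[[73, 357], [220, 55]], [[76, 340], [223, 59]], [[80, 326], [227, 65]], [[85, 314], [231, 73]]]
```

Projected against the image, the shut fingertips stand 14 mm ahead of the TCP, about 22 × 12 mm. The lids stand at about 50–60°. I'll do the first lid on its own, slowly.

arm_command([
  [0, 0, 0, 0, 5, 15, 0],
  [0, 0, 0, 0, 15, 40, 0],
  [0, 0, 0, 0, 23, 60, 0],
  [0, 0, 0, 0, 27, 72, 0],
  [0, 0, 0, 0, 28, 75, 0],
  [0, 0, 0, 0, 34, 80, 0],
  [0, 0, 0, 0, 41, 86, 0],
  [0, 0, 0, 0, 46, 91, 0],
  [0, 0, 0, 0, 50, 95, 0],
  [0, 0, 0, 0, 52, 98, 0],
  [0, 0, 0, 0, 53, 99, 0],
  [0, 0, 0, 0, 53, 99, 0],
])

```text
time: 3.58
tool_pos: [0.5539, -0.0033, 0.0513]
eef_rot: [0.987, -0.158, -0.0, -0.0]
force: [0.2, -0.6, 0.1]
width: -0.003
grip_force: 0.0
```

```bash
python3 -c "
from st import *
st()"
```

```text
t 3.575 local mm [-44.   96.1] z 51.3 F [ 0.2 -0.6  0.1] toolx local deg 0.04437301385292387 zaxis [-0.  0. -1.] w -0.0029536666335483767
```

arm_command([
  [0, 0, 0, 0, 0, 1, 0],
  [0, 0, 0, 0, 0, 2, 0],
  [0, 0, 0, 0, 0, 2, 0],
])

```text
time: 3.95
tool_pos: [0.5541, -0.0033, 0.0496]
eef_rot: [0.987, -0.158, 0.0, -0.0]
force: [0.6, -0.4, 3.6]
width: -0.001
grip_force: 1.6
```

Run:
```python
from st import *
st()
a=get_image("side");b=get_image("scene")
f=3.6
cv2.imwrite("pics/m2.png",np.hstack([cv2.resize(a[170:320,190:300],None,fx=f,fy=f,interpolation=2),cv2.resize(b[90:240,180:290],None,fx=f,fy=f,interpolation=2)]))
```

```text
t 3.95 local mm [-43.8  96.2] z 49.6 F [ 0.6 -0.4  3.6] toolx local deg 0.045452608305821304 zaxis [ 0.  0. -1.] w -0.0008304905592244113
```

View pics/m2.png

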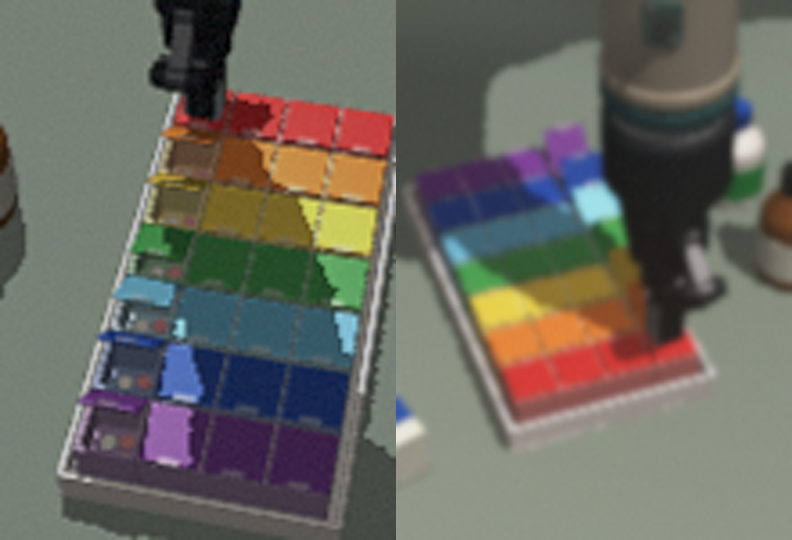

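Red is shut at 3.6 N with its top at z≈35.5 mm. The organiser hasn't moved and orange is untouched. I'll repeat the stroke every 33 mm.

arm_command([
  [0, 0, 0, 0, 0, -10, 0],
  [0, 0, 0, 0, 2, -23, 0],
  [0, 0, 0, 0, 8, -25, 0],
  [0, 0, 0, 0, 16, -22, 0],
  [0, 0, 0, 0, 22, -16, 0],
  [0, 0, 0, 0, 27, -10, 0],
  [0, 0, 0, 0, 31, -5, 0],
  [0, 0, 0, 0, 33, -2, 0],
  [0, 0, 0, 0, 33, 0, 0],
  [0, 0, 0, 0, 33, 0, 0],
  [0, 0, 0, 0, 33, -10, 0],
  [0, 0, 0, 0, 35, -23, 0],
  [0, 0, 0, 0, 41, -25, 0],
  [0, 0, 0, 0, 49, -22, 0],
  [0, 0, 0, 0, 55, -16, 0],
  [0, 0, 0, 0, 60, -10, 0],
  [0, 0, 0, 0, 64, -5, 0],
  [0, 0, 0, 0, 66, -2, 0],
  [0, 0, 0, 0, 66, 0, 0],
  [0, 0, 0, 0, 66, 0, 0],
])

```text
time: 6.55
tool_pos: [0.533, -0.0664, 0.0496]
eef_rot: [0.987, -0.158, -0.0, 0.0]
force: [-1.1, 0.2, 4.3]
width: -0.002
grip_force: 1.8
```

Run:
```python
from st import *
st()
a=get_image("side");b=get_image("scene")
f=3.6
cv2.imwrite("pics/m3.png",np.hstack([cv2.resize(a[170:320,190:300],None,fx=f,fy=f,interpolation=2),cv2.resize(b[90:240,180:290],None,fx=f,fy=f,interpolation=2)]))
```

```text
t 6.55 local mm [-44.1  29.7] z 49.6 F [-1.1  0.2  4.3] toolx local deg 0.03129528582957392 zaxis [-0. -0. -1.] w -0.0020506276647055126
```

View pics/m3.png

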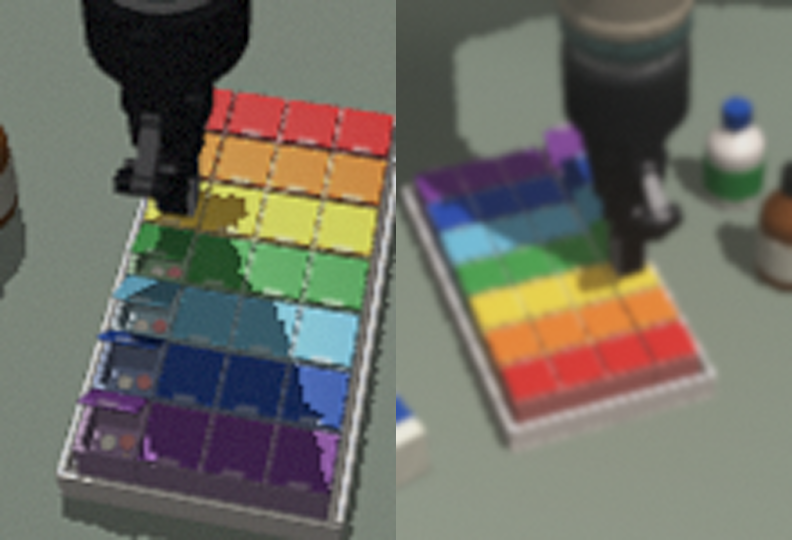

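Red, orange and yellow are flat (scene crop, column at about (675,335) to (630,275)). The tray is still in place and green is still open, so I'll continue.

arm_command([
  [0, 0, 0, 0, 0, -10, 0],
  [0, 0, 0, 0, 2, -23, 0],
  [0, 0, 0, 0, 8, -25, 0],
  [0, 0, 0, 0, 16, -22, 0],
  [0, 0, 0, 0, 22, -16, 0],
  [0, 0, 0, 0, 27, -10, 0],
  [0, 0, 0, 0, 31, -5, 0],
  [0, 0, 0, 0, 33, -2, 0],
  [0, 0, 0, 0, 33, 0, 0],
  [0, 0, 0, 0, 33, 0, 0],
  [0, 0, 0, 0, 33, -10, 0],
  [0, 0, 0, 0, 35, -23, 0],
  [0, 0, 0, 0, 41, -25, 0],
  [0, 0, 0, 0, 49, -22, 0],
  [0, 0, 0, 0, 55, -16, 0],
  [0, 0, 0, 0, 60, -10, 0],
  [0, 0, 0, 0, 64, -5, 0],
  [0, 0, 0, 0, 66, -2, 0],
  [0, 0, 0, 0, 66, 0, 0],
  [0, 0, 0, 0, 66, 0, 0],
])

```text
time: 9.15
tool_pos: [0.5125, -0.1291, 0.0496]
eef_rot: [0.987, -0.158, -0.0, 0.0]
force: [-2.0, 0.2, 3.7]
width: -0.002
grip_force: 1.7
```

```bash
python3 -c "
from st import *
st()"
```

```text
t 9.15 local mm [-44.  -36.3] z 49.6 F [-2.   0.2  3.7] toolx local deg 0.02938496752853364 zaxis [-0. -0. -1.] w -0.0019416757592213255
```

arm_command([
  [0, 0, 0, 0, 0, -10, 0],
  [0, 0, 0, 0, 2, -23, 0],
  [0, 0, 0, 0, 8, -25, 0],
  [0, 0, 0, 0, 16, -22, 0],
  [0, 0, 0, 0, 22, -16, 0],
  [0, 0, 0, 0, 27, -10, 0],
  [0, 0, 0, 0, 31, -5, 0],
  [0, 0, 0, 0, 33, -2, 0],
  [0, 0, 0, 0, 33, 0, 0],
  [0, 0, 0, 0, 33, 0, 0],
  [0, 0, 0, 0, 33, -10, 0],
  [0, 0, 0, 0, 35, -23, 0],
  [0, 0, 0, 0, 41, -25, 0],
  [0, 0, 0, 0, 49, -22, 0],
  [0, 0, 0, 0, 55, -16, 0],
  [0, 0, 0, 0, 60, -10, 0],
  [0, 0, 0, 0, 64, -5, 0],
  [0, 0, 0, 0, 66, -2, 0],
  [0, 0, 0, 0, 66, 0, 0],
  [0, 0, 0, 0, 66, 0, 0],
])

```text
time: 11.65
tool_pos: [0.4919, -0.1918, 0.0496]
eef_rot: [0.987, -0.158, -0.0, 0.0]
force: [-0.9, -0.6, 2.4]
width: 0.001
grip_force: 1.7
```

arm_command([
  [0, 0, 0, 0, 0, -10, 0],
  [0, 0, 0, 0, 0, -30, 0],
  [0, 0, 0, 0, 0, -70, 0],
  [0, 0, 0, 0, 30, -120, 0],
  [0, 0, 0, 0, 80, -150, 0],
  [0, 0, 0, 0, 130, -150, 0],
  [0, 0, 0, 0, 165, -150, 0],
  [0, 0, 0, 0, 180, -150, 0],
  [0, 0, 0, 0, 180, -150, 0],
  [0, 0, 0, 0, 180, -150, 0],
])

```text
time: 12.9
tool_pos: [0.4371, -0.3604, 0.1992]
eef_rot: [0.988, -0.156, -0.0, -0.001]
force: [0.2, 0.3, 0.1]
width: 0.0
grip_force: 0.0
```

Run:
```python
from st import *
st()
a=get_image("side");b=get_image("scene")
f=3.6
cv2.imwrite("pics/m4.png",np.hstack([cv2.resize(a[170:320,190:300],None,fx=f,fy=f,interpolation=2),cv2.resize(b[90:240,180:290],None,fx=f,fy=f,interpolation=2)]))
```

```text
t 12.9 local mm [ -43.4 -279.5] z 199.2 F [0.2 0.3 0.1] toolx local deg 0.19495660491034844 zaxis [ 0.     0.002 -1.   ] w 0.00018411546656259064
```

View pics/m4.png

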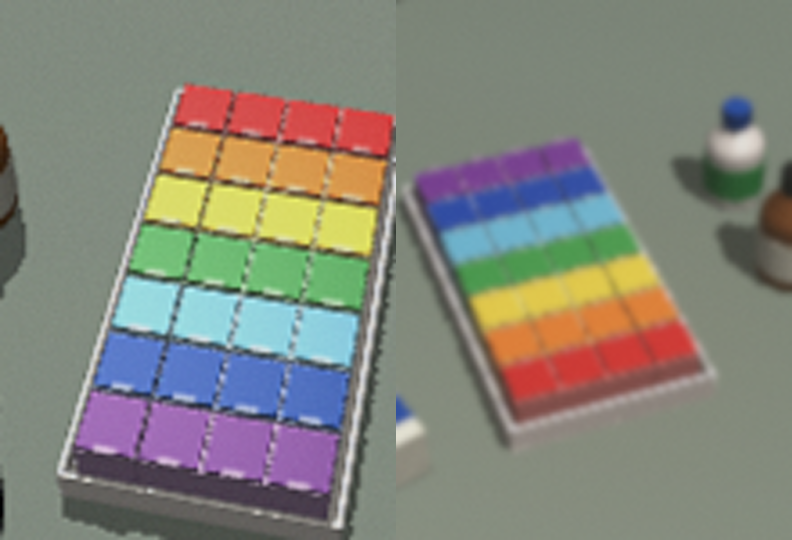

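All seven lids lie flat, level with their neighbours. The organiser and bottles haven't moved, and the gripper is clear.

```bash
python3 -c "
from station import *
print(job_done())"
```

```text
the job is handed in; nothing more can be done
None
```

All seven lids were pressed shut in order from red to violet with light fingertip strokes (about 4 N or less at each reading), nothing else was seen to move, and the job was handed in at about 13 s.

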